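# Clamp the copper plate in the bench hold-down

### The arm

A 6-joint arm with a two-finger parallel gripper is mounted at the origin on the work surface. World frame = base frame: x ahead of the robot, y to its left, z up, the work surface at z = 0. Lengths are in mm, angles in rad, forces in N, time in s.
With the tool pointing down it reaches from about 325 to 850 mm from the base axis. Payload 4.4 kg.
Tool frame: the origin (TCP) lies on the centre line of the jaws, within the pads' length; the fingertips stand 22 mm ahead of it and the grasp point (between the pads) lies 3 mm ahead of it (arm.tip_reach is the distance from the TCP to the fingertips, in mm); z points along the fingers, y is the line along which they close (so a half turn about z gives the same grasp; the last joint's range is limited). The gripper opens to 94 mm and grips with 3 to 60 N. Pads are 16 mm wide; open, the fingers measure 119 mm over their backs; the gripper's body (75 mm by 177 mm) begins 78 mm behind the grasp point.
Start: joints at [1.02, 0.207, 1.542, -0, 1.393, -0.15], TCP at [224.349, 529.429, 227.447] pointing down, gripper open.
Joint ranges: [-2.73, 2.73], [-0.86, 2.22], [0.23, 2.46], [-1.11, 4.25], [0.08, 2.63], [-2.82, 2.82]. Speed limits (rad/s): [2.79, 2.79, 3.14, 3.14, 3.14, 3.14].

### API

Orientations are given as a rotation vector (axis times angle).
In Python, from plant import arm, viewer gives the robot as it stands. The module is installed in compiled form; this text tells all that it offers.
- The arm moves only by the tool send_rows, never from a script. Its argument "series" is a list of rows, each a list of 3 entries, a list of its own where there are three numbers: the finger opening in mm, from 0 to 94, then the shift along the world's x, y, z in mm, then the turn about the world's z in rad. A call has exactly 8 rows; each row shifts and turns the commanded pose from where the row before left it; what a row does not reach is not made up. A row lasts 1/10 s, in which the tool goes at most 50 mm and 8.59 degrees, less where a joint would pass 70% of its speed; a pose out of reach is approached as far as the arm can. A call with a gripper value outside its range is refused whole. The fingers move at their own pace and stop on an object; "grip_force" is the grip in N (left out, the last holds). Time passes only in rows, so rows that do not move let the fingers close, or fill a call up. It gives the time, the measured TCP pose, the force, the opening and the grip force at its end, in the units of the state.
- arm.get_obs(): the state, without advancing time (a new reading comes with each control period).
- viewer.get_image(name): name is "scene" or "top" or "wrist"; returns the picture (480x640x3 uint8, red, green, blue); there is no depth.
- viewer.camera_params(name): a dict with "fx", "fy", "cx", "cy" (pixels), "R" (3x3) and "t" (3): a world point X has camera coordinates R X + t. Camera axes: x right, y down, z forward; pixel columns grow to the right and rows downward; lengths in mm; the calibration is good to about 2 mm. The wrist camera is an equidistant fisheye: a pixel r from the principal point sees the ray r / f radians off the axis. A picture is of the moment at which its call begins: read the wrist's pose just before it. camera_params takes no time and is no camera call; for the wrist camera it gives the pose at the moment of the call.
- arm.close_job(): hands the job in; it is judged then, once.
The state is a dict: "clock": time; "joints": joint angles; "joint_vel": joint speeds; "joint_torque": joint torques, N m; "ee_pos": TCP position; "tcp_rot": TCP orientation; "contact_force": force on the tool from outside, world axes, zero at the start; "wrist_torque": the same for the moment, N m; "grip_width": opening from 0.0 (shut) to 1.0 (fully open); "gripper_force": force on a finger pad.
Only numpy, scipy, OpenCV 4.12 (cv2) and the standard library are available. Lean on these libraries where they do the work, as an engineer would, in place of code of your own. Each camera call takes 0.05 s, during which the arm holds its last target. There are 200 camera calls.

### The job

Lay the copper plate flat and lengthwise on the middle of the wooden rest of the green hold-down, with its end in under the raised foot and close up to the stop block; set it down, do not drop it. Then press the red lever fully down so that the foot clamps the plate. Leave the aluminium plate and the other things on the bench where they are.

Things in the scene. Friction and masses are not known exactly. Their poses are not given: they have to be found in the camera images.
- copper_plate: the copper plate to clamp: flat bar 140 x 35 x 8 mm, about 0.35 kg, lying flat on the bench. Origin: centre of its underside; x along its length, y across its width, z up. Either end may go first
- hold_down: the hold-down, fixed: green base 220 (x) x 130 (y) x 20 mm. Origin: centre of its underside; front is -x, head at +x. Wooden rest, top at z = 40 mm, x = -100 to 42, y = -40 to 40 mm. Steel stop block behind it: front face x = 44 mm, y = -35 to 35, top z = 52 mm. Head: two cheeks, x = 44 to 100 mm, top z = 92 mm; the lever's pivot runs along y at x = 55, z = 65 mm
- rest_mark (a point): point on top of the rest, at (-28, 0, 40) mm in the hold-down's frame and with its axes: where the centre of the plate's underside is when the plate lies centred with its end almost touching the stop block. The plate goes in level from the front, under the foot
- lever (a joint): angle of the lever (rad): 0.8 fully raised, 0 fully down at its hard stop, where handle and foot arm lie level. It stays where it is left (stiff pivot, about 5 to 9 N at the paddle). The sprung foot first meets the plate at about 0.09 rad
- lever_paddle (a point): centre of the top of the lever's red paddle: 60 mm long, 30 mm wide, 14 mm thick, at the end of a steel arm on the +y side of the head. With the lever at 0 it lies at (-50, +85, 72) mm in the hold-down's frame, 105 mm ahead of the pivot; raised it stands up at the lever's angle
- presser_foot: the sprung foot under the lever's short arm: round black rubber pad 20 mm across, 8 mm thick. Origin: centre of its underside; with the lever down it is over the rest at x = +13 mm, y = 0 of the hold-down and springs up to 6 mm. With the lever above 0.6 rad it clears the rest by 23 mm or more and reaches forward to x = -10 mm
- alu_plate: a silvery aluminium plate of the same size as the copper one, 140 x 35 x 8 mm; a bystander. Origin: centre of its underside, x along its length
- mallet: hammer, 260 mm long, lying; bystander
- bench_brush: brush, 180 mm long, lying; bystander
- yellow_tin: yellow tin, 90 mm diameter, 110 mm tall; bystander
- white_jar: white jar, 70 mm diameter, 70 mm tall; bystander
- screwdriver: screwdriver 190 mm long, lying; bystander
Mind the look-alikes: they are no part of the job. Of the things that look like the copper_plate, the middle-sized one is meant.

How it is judged (in metres and radians):
On the way:
1. the copper plate lies on the rest, its end under the foot, while the lever is still raised (x of copper_plate in the frame of rest_mark between -0.022 and 0.015 m and y of copper_plate in the frame of rest_mark between -0.015 and 0.015 m and z of copper_plate in the frame of rest_mark between -0.004 and 0.005 m and angle between the x axis of copper_plate and the x axis of rest_mark, either way round below 0.17 rad and angle between copper_plate's own z axis and vertical below 0.08 rad and value of joint lever above 0.25 rad), for 0.2 s.
At the end, for the whole second after the job is handed in: The copper plate lies flat on the rest, within 15 mm of its middle line, its end no more than 22 mm from the stop block, its length within 0.17 rad of the rest's; the lever is within 0.06 rad of fully down and the foot presses on the plate with more than 1 N; the plate is at rest (x of copper_plate in the frame of rest_mark between -0.022 and 0.015 m and y of copper_plate in the frame of rest_mark between -0.015 and 0.015 m and z of copper_plate in the frame of rest_mark between -0.004 and 0.005 m and angle between the x axis of copper_plate and the x axis of rest_mark, either way round below 0.17 rad and angle between copper_plate's own z axis and vertical below 0.08 rad and value of joint lever below 0.06 rad and contact force between presser_foot and copper_plate above 1 N and linear speed of copper_plate below 0.02 m/s); the robot touches nothing.
It fails at once if the copper plate is dropped: loose in the air more than 20 mm above the rest (z of copper_plate in the frame of rest_mark above 0.02 m and contact force between copper_plate and anything else below 0.05 N).
It fails at once if the aluminium plate or another bystander is moved by more than 30 mm (distance of any of alu_plate, mallet, bench_brush, yellow_tin, white_jar, screwdriver from where it was at the start of the episode above 0.03 m).
It also fails if it takes over 58 s, if anything falls off the work surface, if the arm or the gripper's body presses on something with over 40 N, if the wrist force passes 120 N, or if a joint passes its speed limit or range.

## Working session

There is one attempt and no reset: what is moved stays moved. The work goes in short steps, Python scripts to look and compute and a tool call to move; the robot and the scene stay as the last step left them, time stands still between calls to the robot, and variables do not carry over. Pictures are saved under pics/ and viewed, at most 10 in all, crops included, and the job is handed in when it is done.

Besides the shell and the picture viewer there is one more tool, called after "Request:" as name(argument=value, ...), one argument or row to a line, values as JSON. send_rows: Moves the arm, as the interface text tells. Its arguments: {"type":"object","properties":{"series":{"type":"array","items":{"type":"array"}},"grip_force":{"type":"number"}},"required":["series"]}

```bash
mkdir -p pics; python3 - <<'E'
from plant import arm, viewer
import cv2,numpy as np
for n in("top","scene"):
    im=viewer.get_image(n); cv2.imwrite(f"pics/{n}0.png",im[:,:,::-1])
    p=viewer.camera_params(n); print(n,p)
o=arm.get_obs(); print(o)
E
```

```text
top {'fx': 528.9919697058265, 'fy': 528.9919697058265, 'cx': 320.8270672601872, 'cy': 248.17083881455216, 'R': array([[-0.09033432, -0.99590914,  0.00216882],
       [-0.97325188,  0.08781686, -0.21229454],
       [ 0.21123561, -0.02128829, -0.97720332]]), 't': array([  65.05107847,  596.32480462, 1334.46615342])}
scene {'fx': 447.5952191806489, 'fy': 447.5952191806489, 'cx': 310.3920744651472, 'cy': 248.0900889034486, 'R': array([[ 5.67210312e-01,  8.23572718e-01, -6.63469048e-04],
       [ 4.99001906e-01, -3.44312838e-01, -7.95264590e-01],
       [-6.55186661e-01,  4.50751203e-01, -6.06262148e-01]]), 't': array([-363.86561026, -213.65558734, 1438.44702072])}
{'clock': 0.1, 'joints': array([ 1.01950008e+00,  2.07344555e-01,  1.54275693e+00, -3.20450032e-05,
        1.39352586e+00, -1.50485760e-01]), 'joint_vel': array([ 0.00033867, -0.0017138 , -0.00413608,  0.00053842, -0.00189685,
        0.00123566]), 'joint_torque': array([-4.77164940e-04, -3.71863604e+01, -2.82294631e+01,  7.01407646e-02,
        3.11550731e-02, -3.05249705e-05]), 'ee_pos': array([224.00128121, 528.84472822, 226.42703265]), 'tcp_rot': array([-6.25243421e-01, -3.07806076e+00,  3.01771747e-03]), 'contact_force': array([ 0.42195128, -0.24377816,  0.75269471]), 'wrist_torque': array([-0.00728899, -0.041582  ,  0.00619982]), 'gripper_force': 0.0, 'grip_width': 1.0014368016225665}
```

View pics/top0.png

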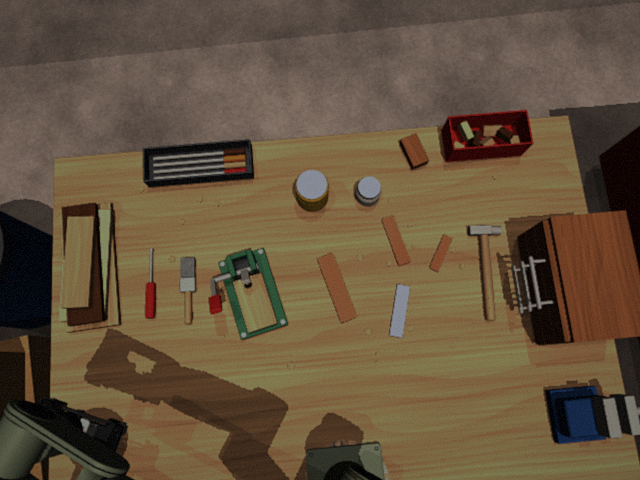

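View pics/scene0.png

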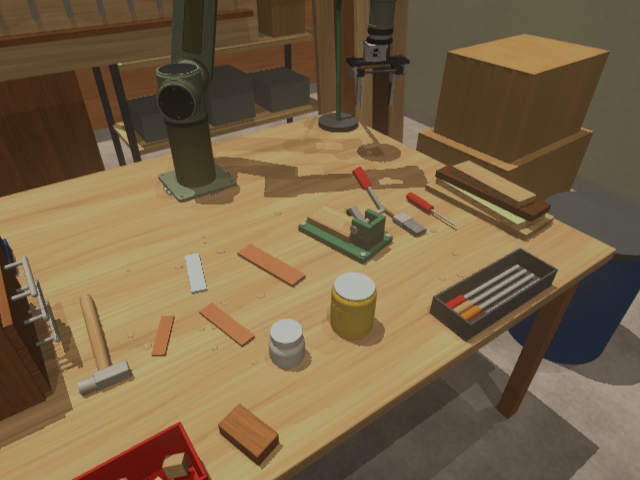

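The top view shows three copper bars: large (336,287), middle (396,240) and small (441,252). The aluminium plate is at (400,310). The hold-down is at (253,292) with its head up-image, and the red paddle is at (215,303).

```bash
cat > h.py <<'E'
import cv2,numpy as np
from plant import arm,viewer
def plane(p,uv,z):
    uv=np.atleast_2d(uv).astype(float)
    d=np.c_[(uv[:,0]-p["cx"])/p["fx"],(uv[:,1]-p["cy"])/p["fy"],np.ones(len(uv))]@p["R"]
    c=-p["R"].T@p["t"]
    return c+d*((z-c[2])/d[:,2])[:,None]
def proj(p,X):
    c=np.atleast_2d(X)@p["R"].T+p["t"]
    return c[:,:2]/c[:,2:]*[p["fx"],p["fy"]]+[p["cx"],p["cy"]]
def conts(m,amin=60):
    m=cv2.morphologyEx(m,cv2.MORPH_CLOSE,np.ones((3,3)))
    return [c for c in cv2.findContours(m,cv2.RETR_EXTERNAL,cv2.CHAIN_APPROX_NONE)[0] if cv2.contourArea(c)>amin]
E
python3 - <<'E'
from h import *
np.set_printoptions(precision=1,suppress=True)
for n in("top","scene"):
    im=cv2.imread(f"pics/{n}0.png"); p=viewer.camera_params(n); hsv=cv2.cvtColor(im,cv2.COLOR_BGR2HSV)
    print(n,"cam",-p["R"].T@p["t"], "hsv", hsv[240,396] if n=="top" else hsv[324,226])
    cop=cv2.inRange(hsv,(4,120,90),(13,220,255))
    grn=cv2.inRange(hsv,(50,90,20),(90,255,255))
    red=cv2.inRange(hsv,(0,190,70),(4,255,255))|cv2.inRange(hsv,(174,170,70),(180,255,255))
    for nm,m,z,a in(("cop",cop,8,150),("grn",grn,20,300),("red",red,72,60)):
        for c in conts(m,a):
            X=plane(p,c[:,0],z)[:,:2].astype(np.float32)
            r=cv2.minAreaRect(X); print(nm,c[:,0].mean(0),"c",np.array(r[0]),"s",np.array(r[1]),"a",r[2])
            if nm!="red":print("   ",cv2.boxPoints(r).ravel())
    vis=im[180:360,180:340] if n=="top" else im[190:280,280:420]
    cv2.imwrite(f"pics/crop_{n}.png",cv2.resize(vis,None,fx=3.3 if n=="top" else 5,fy=3.3 if n=="top" else 5,interpolation=2))
E
```

```text
top cam [ 304.4   40.8 1430.5] hsv [ 11 172 126]
cop [148.  473.3] c [ 77.6 494.6] s [111.4  35.4] a 84.79228210449219
    [ 54.9 440.8  90.2 437.6 100.3 548.5  65.1 551.7]
cop [176.2 422.9] c [186.3 420.2] s [130.5  17.4] a 86.91570281982422
    [174.  355.5 191.4 354.5 198.5 484.9 181.1 485.8]
cop [201.2 387.5] c [273.3 356.7] s [181.6  36. ] a 89.85102081298828
    [255.  266.  291.  265.9 291.5 447.5 255.5 447.6]
cop [569.8 360. ] c [ 256.5 -614.3] s [ 23.3 183. ] a 0.1637965440750122
    [ 244.6 -522.8  245.1 -705.8  268.5 -705.8  267.9 -522.8]
cop [336. 287.] c [500.4 -21.3] s [188.3  52.9] a 16.41971206665039
    [402.6 -22.6 417.5 -73.3 598.1 -20.1 583.2  30.7]
cop [444.9 254.7] c [ 560.3 -321.3] s [ 91.4 100.1] a 30.4453182220459
    [ 495.5 -301.3  546.2 -387.6  625.  -341.3  574.3 -255. ]
cop [556.3 290.6] c [ 464.5 -617.8] s [ 68.9 355.8] a 80.59899139404297
    [ 283.3 -622.7  634.4 -680.9  645.6 -612.9  294.6 -554.8]
cop [396.1 241.3] c [ 613.7 -198.9] s [147.2  37.8] a 12.30916976928711
    [ 537.8 -196.1  545.8 -233.1  689.6 -201.7  681.6 -164.7]
cop [597.3 279.4] c [
[... 2325 characters left out ...]
cop [111.  93.] c [-1073.9    12.9] s [ 41.1 877.7] a 79.05859375
    [-1508.7    76.   -646.9   -90.5  -639.1   -50.2 -1500.9   116.4]
cop [251.   59.3] c [-1137.7   864.7] s [511.1 394.9] a 89.23834991455078
    [-1338.6   611.8  -943.7   606.5  -936.9  1117.6 -1331.8  1122.8]
cop [304.9  60.9] c [-1004.   1077.3] s [132.5 841.4] a 55.9221305847168
    [-1389.6  1258.2  -692.7   786.7  -618.4   896.4 -1315.3  1367.9]
red [145.7 463.5] c [ 840.  -422.3] s [184.2  86.2] a 55.426029205322266
red [455.4 301.1] c [885.2 187.3] s [42.8 13.5] a 89.58767700195312
red [419.  200.3] c [565.  407.8] s [20.7 85.3] a 86.26335144042969
red [362.2 177.1] c [378.5 366.4] s [ 24.4 115.3] a 67.5819320678711
```

View pics/crop_top.png

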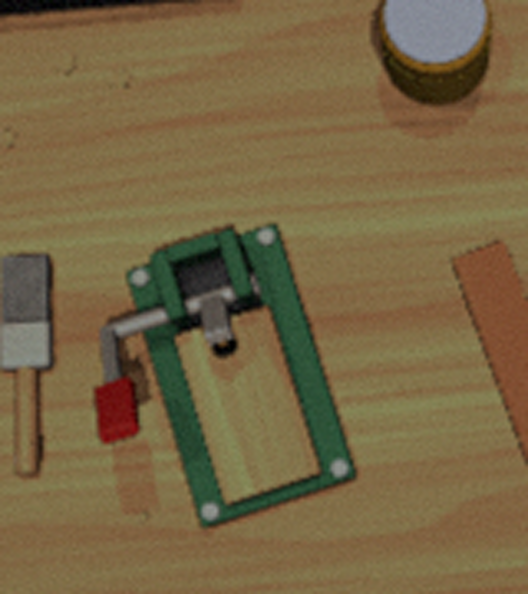

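View pics/crop_scene.png

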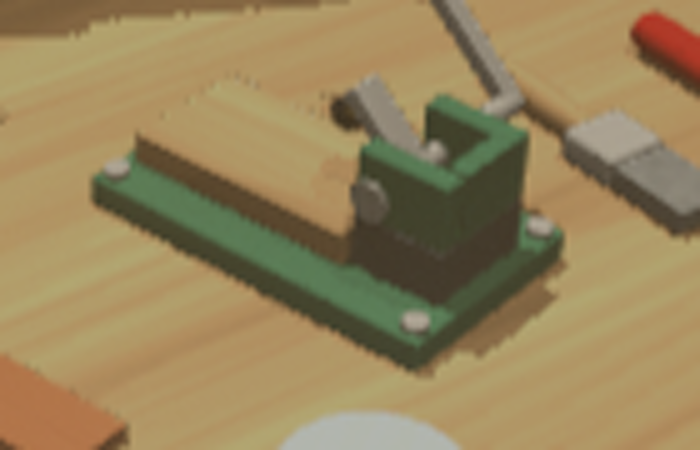

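The top crop shows all four screw heads at crop pixels (140,277), (266,236), (339,467) and (210,511), with the foot raised at (224,345). The scene crop shows three screws at (117,168), (540,226) and (415,321), and the lever standing up. I'll use the screws for the hold-down pose.

```bash
python3 - <<'E'
from h import *
np.set_printoptions(precision=2,suppress=True)
T=viewer.camera_params("top");S=viewer.camera_params("scene")
a=plane(T,np.array([[140,277],[266,236],[339,467],[210,511]])/3.3+180,22)[:,:2]
b=plane(S,np.array([[117,168],[540,226],[415,321]])/5+[280,190],22)[:,:2]
print("top",a.round(1).tolist(),"c",a.mean(0),"scene",b.round(1).tolist())
for q in(a[0]-a[3],a[1]-a[2]):print("len",np.hypot(*q),"yaw",np.arctan2(q[1],q[0]))
q=a[0]-a[1];print("wid",np.hypot(*q),np.arctan2(q[1],q[0])-np.pi/2)
print("scene diag c",(b[0]+b[1])/2,"len",np.hypot(*(b[0]-b[2])),np.hypot(*(b[1]-b[2])), "yaw",np.arctan2(*(b[2]-b[0])[::-1]))
yaw=.232;c=(a.mean(0)+(b[0]+b[1])/2)/2
R=np.array([[np.cos(yaw),-np.sin(yaw)],[np.sin(yaw),np.cos(yaw)]])
im=cv2.imread("pics/top0.png")
red=np.array([214.9,303.9])
for th in(.6,.7,.8):
    x=55-105*np.cos(th);z=65+105*np.sin(th)
    print(th,"top",proj(T,np.r_[c+R@[x,85],z]))
print("mark",c+R@[-28,0],"paddle0",c+R@[-50,85],"screw z chk",c)
E
```

```text
top [[589.3, 279.3], [614.3, 174.1], [420.2, 128.4], [394.7, 233.4]] c [504.62 203.82] scene [[420.1, 129.6], [589.8, 280.9], [614.6, 175.7]]
len 199.87868654964635 yaw 0.2315501954451951
len 199.3889329954855 yaw 0.231328749019196
wid 108.08903510467592 0.23347963447115117
scene diag c [504.98 205.25] len 199.89619880916763 108.08114123947155 yaw 0.23316633048652605
0.6 top [[217.48 309.97]]
0.7 top [[216.12 307.17]]
0.8 top [[214.7  304.06]]
mark [477.55 198.1 ] paddle0 [436.6  275.76] screw z chk [504.8  204.54]
```

Request:
send_rows(
  series=[
    [60, [42, -50, 0], 0.08],
    [60, [42, -92, 0], 0.08],
    [60, [42, -92, 0], 0.08],
    [60, [42, -92, 0], 0.08],
    [60, [42, -92, 0], 0.08],
    [60, [42, -92, 0], 0.08],
    [60, [42, -92, 0], 0.08],
    [60, [40, -92, 0], 0.058],
  ],
)

```text
clock: 0.9
ee_pos: [401.2, 170.5, 227.2]
tcp_rot: [-0.345, 3.123, 0.0]
contact_force: [1.0, -0.3, -0.4]
grip_width: 0.637
gripper_force: 0.0
```

Request:
send_rows(
  series=[
    [60, [19, -43, 0], 0],
    [60, [19, -43, 0], 0],
    [60, [19, -43, 0], 0],
    [60, [19, -43, 0], 0],
    [60, [19, -43, 0], 0],
    [60, [19, -43, 0], 0],
    [60, [19, -43, 0], 0],
    [60, [19, -43, 0], 0],
  ],
)

```text
clock: 1.7
ee_pos: [553.2, -173.4, 226.8]
tcp_rot: [0.34, -3.122, -0.001]
contact_force: [0.1, 0.2, 0.2]
grip_width: 0.639
gripper_force: 0.0
```

Request:
send_rows(
  series=[
    [60, [14, -36, 0], 0],
    [60, [0, 0, -30], 0],
    [60, [0, 0, -30], 0],
    [60, [0, 0, -30], 0],
    [60, [0, 0, 0], 0],
    [60, [0, 0, 0], 0],
    [60, [0, 0, 0], 0],
    [60, [0, 0, 0], 0],
  ],
)

```text
clock: 2.5
ee_pos: [568.5, -208.2, 139.8]
tcp_rot: [-0.34, 3.12, -0.004]
contact_force: [-0.4, -0.9, 0.3]
grip_width: 0.637
gripper_force: 0.0
```

```bash
python3 - <<'E'
from h import *
o=arm.get_obs();print(o["ee_pos"],o["tcp_rot"],o["joints"])
im=viewer.get_image("top");p=viewer.camera_params("top");cv2.imwrite("pics/wa.png",im[:,:,::-1])
w=viewer.get_image("wrist");cv2.imwrite("pics/wrist1.png",w[:,:,::-1]);q=viewer.camera_params("wrist");print(q)
E
```

```text
[ 568.45834307 -208.22427366  139.83242536] [-0.34049193  3.11963328 -0.00374382] [-4.93979381e-01  3.48949728e-01  1.55116618e+00 -2.20957266e-05
  1.23729797e+00 -2.28219757e+00]
{'fx': 371.64829954431775, 'fy': 371.64829954431775, 'cx': 313.9930708880242, 'cy': 244.74201314019507, 'R': array([[-0.21570008,  0.97645732, -0.00213986],
       [ 0.93501326,  0.20717576,  0.28779924],
       [ 0.281467  ,  0.06007753, -0.95768837]]), 't': array([ 326.01589436, -494.79176697,  160.57232294])}
```

View pics/wrist1.png

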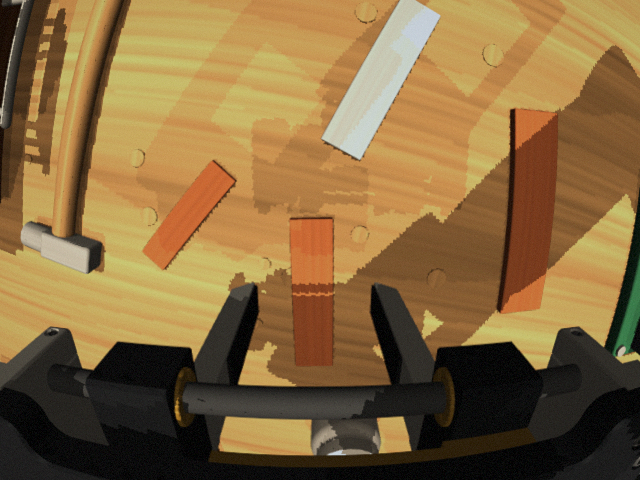

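The wrist view shows the middle copper plate between the open fingers, with its near end at row 217 and far end at row 366. I'll refine its pose from this image.

```bash
python3 - <<'E'
from h import *
np.set_printoptions(precision=2,suppress=True)
q=viewer.camera_params("wrist")
im=cv2.imread("pics/wrist1.png");hsv=cv2.cvtColor(im,cv2.COLOR_BGR2HSV)
m=cv2.inRange(hsv,(4,150,90),(12,255,255));m2=np.zeros_like(m);m2[205:375,275:350]=m[205:375,275:350]
m2=cv2.morphologyEx(m2,cv2.MORPH_CLOSE,np.ones((9,9)))
c=max(conts(m2),key=cv2.contourArea)[:,0].astype(float)
d=c-[q["cx"],q["cy"]];r=np.hypot(*d.T);t=r/q["fx"]
ray=np.c_[d/r[:,None]*np.sin(t)[:,None],np.cos(t)]@q["R"];o=-q["R"].T@q["t"]
X=(o+ray*((8-o[2])/ray[:,2])[:,None])[:,:2].astype(np.float32)
r=cv2.minAreaRect(X);print("wrist",o,r,cv2.boxPoints(r).ravel())
E
```

```text
wrist [ 487.76 -225.48  296.88] ((619.1589965820312, -198.40579223632812), (140.8705596923828, 35.704952239990234), 13.15627670288086) [ 546.51 -197.05  554.64 -231.82  691.81 -199.76  683.68 -164.99]
```

Request:
send_rows(
  series=[
    [60, [1, -2, -40], 0.005],
    [60, [0, 0, -40], 0],
    [60, [0, 0, -20], 0],
    [60, [0, 0, -10], 0],
    [60, [0, 0, -5], 0],
    [60, [0, 0, 0], 0],
    [60, [0, 0, 0], 0],
    [60, [0, 0, 0], 0],
  ],
  grip_force=50,
)

```text
clock: 3.4
ee_pos: [569.2, -210.3, 24.0]
tcp_rot: [-0.348, 3.12, -0.003]
contact_force: [-0.6, 0.4, 0.1]
grip_width: 0.642
gripper_force: 0.0
```

Request:
send_rows(
  series=[
    [20, [0, 0, 0], 0],
    [20, [0, 0, 0], 0],
    [20, [0, 0, 0], 0],
    [20, [0, 0, 0], 0],
    [20, [0, 0, 0], 0],
    [20, [0, 0, 0], 0],
    [20, [0, 0, 0], 0],
    [20, [0, 0, 0], 0],
  ],
  grip_force=55,
)

```text
clock: 4.2
ee_pos: [568.1, -209.8, 22.6]
tcp_rot: [-0.348, 3.122, -0.001]
contact_force: [-0.2, -0.4, 1.0]
grip_width: 0.363
gripper_force: 55.0
```

Request:
send_rows(
  series=[
    [20, [0, 0, 6], 0],
    [20, [0, 0, 14], 0],
    [20, [0, 0, 25], 0],
    [20, [0, 0, 30], 0],
    [20, [0, 0, 30], 0],
    [20, [0, 0, 15], 0],
    [20, [0, 0, 0], 0],
    [20, [0, 0, 0], 0],
  ],
)

```text
clock: 5.0
ee_pos: [567.3, -209.1, 141.6]
tcp_rot: [0.348, -3.121, -0.002]
contact_force: [-0.5, -0.1, -4.2]
grip_width: 0.362
gripper_force: 55.0
```

```bash
python3 - <<'E'
from h import *
o=arm.get_obs();print(o["ee_pos"],o["contact_force"],o["wrist_torque"],o["grip_width"])
w=viewer.get_image("wrist");s=viewer.get_image("scene")
v=np.vstack([w[150:480,120:540],cv2.resize(s[210:340,140:350],(420,260))])
cv2.imwrite("pics/held.png",v[:,:,::-1])
E
```

```text
[ 567.25642042 -209.14258992  141.5804466 ] [-0.49129555 -0.07158017 -4.16321222] [0.01418863 0.22141349 0.00072251] 0.36173922389783725
```

View pics/held.png

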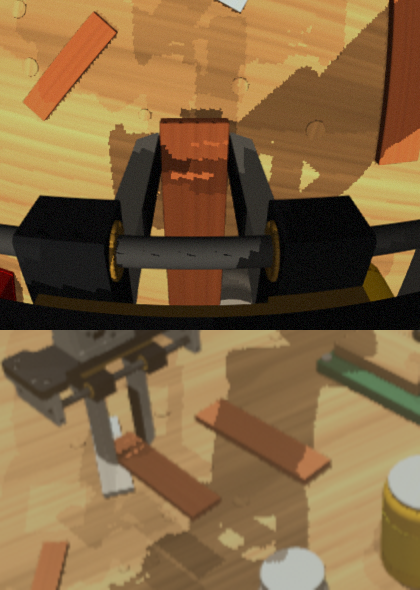

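The plate is held near its end and looks about level. A quick numeric check for droop.

```bash
python3 - <<'E'
from h import *
np.set_printoptions(precision=1,suppress=True)
o=arm.get_obs();print(o["ee_pos"])
for n in("scene","top"):
    im=viewer.get_image(n)[:,:,::-1];p=viewer.camera_params(n);hsv=cv2.cvtColor(im.copy(),cv2.COLOR_BGR2HSV)
    y=.225;u=np.array([np.cos(y),np.sin(y)]);v=np.array([-u[1],u[0]]);g=o["ee_pos"][:2]
    m=cv2.inRange(hsv,(4,120,60),(13,230,255))
    for z in (127,):
        ex=proj(p,[np.r_[g+u*120+v*s*17.5,z] for s in(-1,1)]+[np.r_[g+u*120+v*s*17.5,z-8] for s in(-1,1)]);print(n,"expected far corners",ex.ravel())
    for c in conts(m,300):
        c=c[:,0]
        if abs(c.mean(0)-ex.mean(0)).max()<60: print("  hull",cv2.approxPolyDP(cv2.convexHull(c.reshape(-1,1,2)),2.,True)[:,0].tolist())
E
```

```text
[ 566.4 -208.7  140.1]
scene expected far corners [235.2 300.9 249.6 291.3 235.6 304.  249.9 294.4]
  hull [[197, 266], [205, 261], [249, 295], [236, 304], [203, 279]]
  hull [[238, 253], [252, 245], [304, 275], [292, 286]]
top expected far corners [399.2 202.6 386.4 206.7 398.7 203.6 386.  207.6]
  hull [[416, 134], [428, 160], [425, 168], [408, 169], [399, 141]]
```

Request:
send_rows(
  series=[
    [20, [-12, 20, 0], 0],
    [20, [-20, 35, 0], 0],
    [20, [-23, 40, 0], 0],
    [20, [-23, 40, 0], 0],
    [20, [-23, 40, 0], 0],
    [20, [-23, 40, 0], 0],
    [20, [-23, 40, 0], 0],
    [20, [-23, 40, 0], 0],
  ],
)

```text
clock: 6.0
ee_pos: [396.3, 86.7, 141.7]
tcp_rot: [0.347, -3.121, -0.001]
contact_force: [0.0, 0.2, -4.0]
grip_width: 0.367
gripper_force: 55.0
```

Request:
send_rows(
  series=[
    [20, [-23, 40, 0], 0.01],
    [20, [-16, 28, 0], 0],
    [20, [-7, 13, 0], 0],
    [20, [0, 0, 0], 0],
    [20, [0, 0, 0], 0],
    [20, [0, 0, 0], 0],
    [20, [0, 0, 0], 0],
    [20, [0, 0, 0], 0],
  ],
)

```text
clock: 6.8
ee_pos: [352.5, 165.7, 142.4]
tcp_rot: [0.361, -3.121, 0.0]
contact_force: [-0.4, -1.3, -4.6]
grip_width: 0.363
gripper_force: 55.0
```

Request:
send_rows(
  series=[
    [20, [0, 3, -20], 0],
    [20, [0, 0, -30], 0],
    [20, [0, 0, -15], 0],
    [20, [0, 0, -6], 0],
    [20, [0, 0, 0], 0],
    [20, [0, 0, 0], 0],
    [20, [0, 0, 0], 0],
    [20, [0, 0, 0], 0],
  ],
)

```text
clock: 7.6
ee_pos: [353.0, 169.6, 72.4]
tcp_rot: [-0.364, 3.118, 0.0]
contact_force: [0.6, -0.0, -3.6]
grip_width: 0.361
gripper_force: 55.0
```

```bash
python3 - <<'E'
from h import *
o=arm.get_obs();print(o["ee_pos"],o["tcp_rot"],o["contact_force"])
s=viewer.get_image("scene");t=viewer.get_image("top")
v=np.vstack([cv2.resize(s[130:280,260:460],(600,450))])
cv2.imwrite("pics/app.png",v[:,:,::-1])
E
```

```text
[353.02484581 169.60596904  72.39752461] [-3.63729555e-01  3.11814584e+00  3.64033055e-04] [ 0.57374929 -0.03175537 -3.55127462]
```

View pics/app.png

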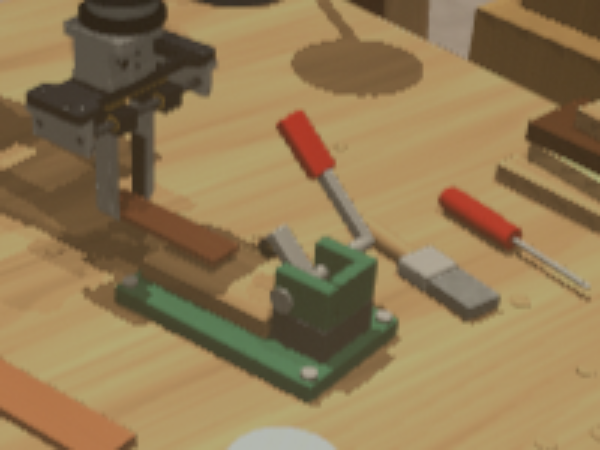

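The plate is level above the rest and lined up with the foot, which is still raised at picture pixel (285,240). The paddle at (305,140) is clear of the gripper. Going in now.

Request:
send_rows(
  series=[
    [20, [8, 2, 0], 0],
    [20, [12, 3, 0], 0],
    [20, [12, 3, 0], 0],
    [20, [12, 2, 0], 0],
    [20, [12, 3, 0], 0],
    [20, [8, 1, 0], 0],
    [20, [0, 0, 0], 0],
    [20, [0, 0, 0], 0],
  ],
)

```text
clock: 8.5
ee_pos: [415.7, 183.3, 71.1]
tcp_rot: [0.364, -3.119, 0.0]
contact_force: [-0.6, -0.5, -3.6]
grip_width: 0.363
gripper_force: 55.0
```

Request:
send_rows(
  series=[
    [20, [0, 0, -1], 0],
    [20, [0, 0, -1], 0],
    [20, [0, 0, -2], 0],
    [20, [0, 0, -1], 0],
    [20, [0, 0, -1], 0],
    [20, [0, 0, -1], 0],
    [20, [0, 0, 0], 0],
    [20, [0, 0, 0], 0],
  ],
)

```text
clock: 9.3
ee_pos: [416.0, 183.4, 64.5]
tcp_rot: [0.364, -3.12, -0.0]
contact_force: [-1.0, -0.0, -3.7]
grip_width: 0.364
gripper_force: 55.0
```

Request:
send_rows(
  series=[
    [20, [0, 0, -0.5], 0],
    [20, [0, 0, 0], 0],
    [20, [0, 0, -0.5], 0],
    [20, [0, 0, 0], 0],
    [20, [0, 0, -0.5], 0],
    [20, [0, 0, 0], 0],
    [20, [0, 0, 0], 0],
    [20, [0, 0, 0], 0],
  ],
)

```text
clock: 10.1
ee_pos: [416.1, 183.4, 63.0]
tcp_rot: [-0.364, 3.12, 0.0]
contact_force: [-0.3, 0.6, -2.3]
grip_width: 0.362
gripper_force: 55.0
```

```bash
python3 - <<'E'
from h import *
o=arm.get_obs();print(o["ee_pos"],o["tcp_rot"],o["contact_force"],o["wrist_torque"])
E
```

```text
[416.14163843 183.40671698  63.00674062] [-3.63935420e-01  3.12020800e+00  1.84014077e-05] [-0.28885003  0.58579445 -2.32248959] [ 0.01322848  0.12025843 -0.02297842]
```

Far end is touching (load and moment are falling). I'll lower a little more, then open.

Request:
send_rows(
  series=[
    [20, [0, 0, -0.5], 0],
    [20, [0, 0, 0], 0],
    [20, [0, 0, -0.5], 0],
    [20, [0, 0, 0], 0],
    [20, [0, 0, 0], 0],
    [20, [0, 0, 0], 0],
    [20, [0, 0, 0], 0],
    [20, [0, 0, 0], 0],
  ],
)

```text
clock: 10.9
ee_pos: [416.2, 183.4, 62.5]
tcp_rot: [-0.364, 3.12, -0.0]
contact_force: [-2.9, -0.5, 5.0]
grip_width: 0.363
gripper_force: 55.0
```

Request:
send_rows(
  series=[
    [38, [0, 0, 0], 0],
    [42, [0, 0, 0], 0],
    [48, [0, 0, 0], 0],
    [56, [0, 0, 0], 0],
    [56, [0, 0, 0], 0],
    [56, [0, 0, 2], 0],
    [56, [0, 0, 2], 0],
    [56, [0, 0, 0], 0],
  ],
)

```text
clock: 11.7
ee_pos: [415.9, 183.5, 66.0]
tcp_rot: [0.364, -3.12, -0.0]
contact_force: [-0.4, 0.5, -0.1]
grip_width: 0.597
gripper_force: 0.0
```

Request:
send_rows(
  series=[
    [56, [-8, -2, 5], 0],
    [56, [-15, -3, 20], 0],
    [56, [-15, -4, 30], 0],
    [56, [-15, -3, 40], 0],
    [56, [0, 0, 40], 0],
    [56, [0, 0, 20], 0],
    [56, [0, 0, 0], 0],
    [56, [0, 0, 0], 0],
  ],
)

```text
clock: 12.5
ee_pos: [362.4, 171.3, 220.4]
tcp_rot: [0.364, -3.12, -0.0]
contact_force: [0.2, -0.8, 0.3]
grip_width: 0.596
gripper_force: 0.0
```

```bash
python3 - <<'E'
from h import *
np.set_printoptions(precision=1,suppress=True)
o=arm.get_obs();print(o["ee_pos"],o["contact_force"],o["grip_width"])
ims={n:viewer.get_image(n)[:,:,::-1].copy() for n in("scene","top")}
yaw=.232;R=np.array([[np.cos(yaw),-np.sin(yaw)],[np.sin(yaw),np.cos(yaw)]])
for n,im in ims.items():
    p=viewer.camera_params(n);hsv=cv2.cvtColor(im,cv2.COLOR_BGR2HSV)
    for c in conts(cv2.inRange(hsv,(4,120,50),(12,230,255)),80):
        X=(plane(p,c[:,0],48)[:,:2]-[504.8,204.5])@R
        if np.abs(X.mean(0)-[-40,0]).max()<50:
            r=cv2.minAreaRect(X.astype(np.float32));print(n,r,cv2.boxPoints(r).ravel())
v=np.vstack([cv2.resize(ims["scene"][190:280,280:420],(560,360)),cv2.resize(ims["top"][235:345,190:300],(560,560))[:,:]])
cv2.imwrite("pics/placed.png",cv2.resize(v,None,fx=.64,fy=.64))
E
```

```text
[362.4 171.3 220.4] [ 0.2 -0.8  0.3] 0.5958648975486717
scene ((-55.125816345214844, -0.5790786743164062), (31.849958419799805, 105.222412109375), 89.12379455566406) [-108.   -15.7   -2.8  -17.3   -2.3   14.5 -107.5   16.1]
top ((0.11867141723632812, 1.5919303894042969), (71.77003479003906, 78.9079360961914), 89.71214294433594) [-39.5 -34.1  39.4 -34.5  39.8  37.3 -39.2  37.7]
```

View pics/placed.png

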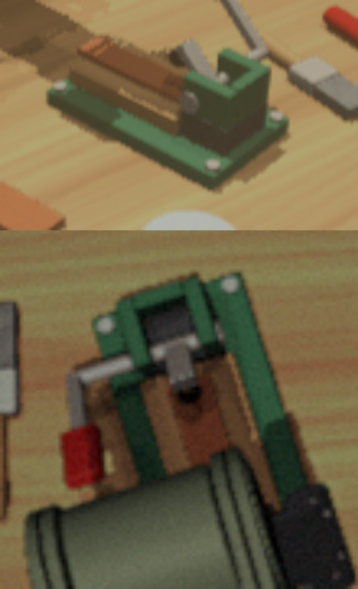

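The plate lies on the rest, centred (y about 0) with its front end at hold-down x = -108 mm, so about 10 mm from the mark. The lever is still raised. Next I close the fingers and go above the paddle.

Request:
send_rows(
  series=[
    [0, [15, 15, 0], 0],
    [0, [30, 29, 0], 0],
    [0, [30, 29, 0], 0],
    [0, [30, 29, 0], 0],
    [0, [13, 13, 0], 0],
    [0, [0, 0, -10], 0],
    [0, [0, 0, 0], 0],
    [0, [0, 0, 0], 0],
  ],
)

```text
clock: 13.4
ee_pos: [479.1, 285.2, 208.9]
tcp_rot: [0.363, -3.116, 0.002]
contact_force: [-0.1, -0.0, -0.2]
grip_width: 0.005
gripper_force: 0.0
```

```bash
python3 - <<'E'
from h import *
np.set_printoptions(precision=1,suppress=True)
o=arm.get_obs();print(o["ee_pos"],o["contact_force"],o["grip_width"])
R=np.array([[.9732,-.2299],[.2299,.9732]]);
print("tip in hold-down",R.T@(o["ee_pos"][:2]-[504.8,204.5]),o["ee_pos"][2]-arm.tip_reach)
W=[np.r_[np.array([504.8,204.5])+R@[x,85],z+22] for x,z in((-5,145),(-20,130),(-32,112),(-42,93),(-50,72))]
print(np.diff(np.vstack([o["ee_pos"],W]),axis=0))
E
```

```text
[479.1 285.2 208.9] [-0.1 -0.  -0.2] 0.004857968773366991
tip in hold-down [-6.4 84.5] 186.90497435110547
[[  1.3   0.9 -41.9]
 [-14.6  -3.4 -15. ]
 [-11.7  -2.8 -18. ]
 [ -9.7  -2.3 -19. ]
 [ -7.8  -1.8 -21. ]]
```

Request:
send_rows(
  series=[
    [0, [1, 1, -20], 0],
    [0, [0, 0, -12], 0],
    [0, [0, 0, -6], 0],
    [0, [0, 0, -4], 0],
    [0, [-4, -1, -4], 0],
    [0, [-4, -1, -4], 0],
    [0, [-4, -1, -4], 0],
    [0, [-3, -1, -4], 0],
  ],
)

```text
clock: 14.2
ee_pos: [468.2, 283.8, 154.1]
tcp_rot: [-0.363, 3.116, 0.002]
contact_force: [3.7, 1.3, 3.0]
grip_width: 0.007
gripper_force: 2.1
```

Request:
send_rows(
  series=[
    [0, [-3, 0, -4], 0],
    [0, [-3, -1, -5], 0],
    [0, [-3, -1, -5], 0],
    [0, [-3, 0, -5], 0],
    [0, [-3, -1, -5], 0],
    [0, [-2, -1, -5], 0],
    [0, [-2, 0, -5], 0],
    [0, [-2, -1, -4], 0],
  ],
)

```text
clock: 15.0
ee_pos: [445.8, 278.7, 114.6]
tcp_rot: [0.364, -3.12, -0.001]
contact_force: [3.8, 2.4, 3.3]
grip_width: 0.004
gripper_force: 1.9
```

Request:
send_rows(
  series=[
    [0, [-2, 0, -4], 0],
    [0, [-2, -1, -4], 0],
    [0, [-2, 0, -3], 0],
    [0, [-1, -1, -3], 0],
    [0, [-1, 0, -2], 0],
    [0, [0, 0, -2], 0],
    [0, [0, 0, 0], 0],
    [0, [0, 0, 0], 0],
  ],
)

```text
clock: 15.8
ee_pos: [437.7, 276.3, 96.8]
tcp_rot: [0.364, -3.12, 0.0]
contact_force: [3.7, 1.5, 3.3]
grip_width: -0.001
gripper_force: 2.0
```

Request:
send_rows(
  series=[
    [0, [0, 0, -1], 0],
    [0, [0, 0, -1], 0],
    [0, [0, 0, -1], 0],
    [0, [0, 0, -1], 0],
    [0, [0, 0, 0], 0],
    [0, [0, 0, 0], 0],
    [0, [0, 0, 0], 0],
    [0, [0, 0, 0], 0],
  ],
)

```text
clock: 16.6
ee_pos: [437.7, 276.4, 94.0]
tcp_rot: [0.364, -3.119, 0.0]
contact_force: [-0.8, -0.7, 11.3]
grip_width: 0.006
gripper_force: 6.0
```

Request:
send_rows(
  series=[
    [0, [0, 0, -1], 0],
    [0, [0, 0, 0], 0],
    [0, [0, 0, -1], 0],
    [0, [0, 0, 0], 0],
    [0, [0, 0, -1], 0],
    [0, [0, 0, 0], 0],
    [0, [0, 0, 0], 0],
    [0, [0, 0, 0], 0],
  ],
)

```text
clock: 17.4
ee_pos: [437.8, 276.5, 93.7]
tcp_rot: [0.365, -3.119, 0.001]
contact_force: [-6.1, -2.2, 28.8]
grip_width: 0.001
gripper_force: 13.9
```

That is the hard stop: force rose to 29 N with no further travel. Lifting off and checking.

Request:
send_rows(
  series=[
    [0, [0, 0, 2], 0],
    [0, [0, 0, 3], 0],
    [0, [0, 0, 10], 0],
    [0, [0, 0, 30], 0],
    [0, [0, 0, 40], 0],
    [0, [-10, 45, 10], 0],
    [0, [-10, 45, 0], 0],
    [0, [-10, 45, 0], 0],
  ],
)

```text
clock: 18.2
ee_pos: [406.7, 411.7, 184.7]
tcp_rot: [0.362, -3.118, 0.003]
contact_force: [0.5, -0.0, -0.6]
grip_width: 0.007
gripper_force: 0.0
```

Request:
send_rows(
  series=[
    [0, [-10, 45, 0], 0],
    [0, [-10, 45, 0], 0],
    [0, [-10, 45, 0], 0],
    [0, [-10, 30, 0], 0],
    [0, [0, 0, 0], 0],
    [0, [0, 0, 0], 0],
    [0, [0, 0, 0], 0],
    [0, [0, 0, 0], 0],
  ],
)

```text
clock: 19.0
ee_pos: [368.5, 574.8, 184.6]
tcp_rot: [0.361, -3.12, 0.002]
contact_force: [-0.7, -0.1, 0.8]
grip_width: 0.005
gripper_force: 0.0
```

```bash
python3 - <<'E'
from h import *
np.set_printoptions(precision=1,suppress=True)
o=arm.get_obs();print(o["ee_pos"],o["contact_force"],o["clock"])
ims={n:viewer.get_image(n)[:,:,::-1].copy() for n in("scene","top")}
R=np.array([[.9732,-.2299],[.2299,.9732]])
p=viewer.camera_params("top")
for n,im in ims.items():
    p=viewer.camera_params(n);hsv=cv2.cvtColor(im,cv2.COLOR_BGR2HSV)
    for nm,m,z,e in(("cop",cv2.inRange(hsv,(4,120,50),(12,230,255)),48,[-40,0]),("red",cv2.inRange(hsv,(0,190,60),(4,255,255))|cv2.inRange(hsv,(174,170,60),(180,255,255)),72,[-50,85])):
      for c in conts(m,60):
        X=(plane(p,c[:,0],z)[:,:2]-[504.8,204.5])@R
        if np.abs(X.mean(0)-e).max()<40: r=cv2.minAreaRect(X.astype(np.float32));print(n,nm,r)
v=np.vstack([cv2.resize(ims["scene"][170:280,280:420],(560,440)),cv2.resize(ims["top"][235:345,190:300],(560,560))[:,:]])
cv2.imwrite("pics/fin.png",cv2.resize(v,None,fx=.59,fy=.59))
E
```

```text
[368.5 574.8 184.6] [-0.7 -0.1  0.8] 19.0
scene cop ((-41.82128143310547, -2.7039623260498047), (31.609737396240234, 132.10324096679688), 89.17237854003906)
scene red ((-43.280235290527344, 80.25125122070312), (55.20941925048828, 26.386642456054688), 0.15642805397510529)
top cop ((-44.76329803466797, 0.2432842254638672), (143.8148651123047, 33.48139572143555), 0.10756321996450424)
top red ((-45.15231704711914, 83.56256103515625), (58.62342071533203, 28.472103118896484), 0.03384694457054138)
```

View pics/fin.png

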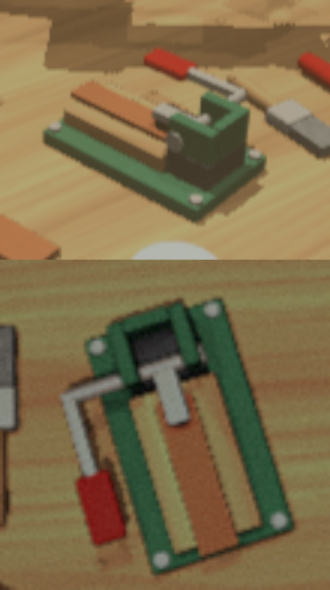

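The plate has not moved, with its front end still at x about -108 mm in the scene view. The lever lies level with the foot on the plate, and the arm is clear. Handing in.

```bash
python3 -c "
from plant import arm
print(arm.close_job())"
```

```text
the job is handed in; nothing more can be done
None
```

The copper plate is flat on the rest under the foot, about 10 mm short of the rest mark. The lever is pressed to its hard stop, nothing else was disturbed as far as I saw, and the job was handed in at about 19 s; no verdict was returned.

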